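# Reset the grain analyser with the service key

### The arm

A 6-joint arm with a two-finger parallel gripper is mounted at the origin on the work surface. World frame = base frame: x ahead of the robot, y to its left, z up, the work surface at z = 0. Lengths are in m, angles in rad, forces in N, time in s.
With the tool pointing down it reaches from about 0.325 to 0.925 m from the base axis. Payload 3.1 kg.
Tool frame: the origin (TCP) lies at the very end of the fingers, on their centre line; the grasp point (between the pads) lies 19 mm behind it; y points along the fingers, x is the direction in which the jaws open and shut, and the axes are right-handed (so a half turn about y gives the same grasp; the last joint's range is limited). The gripper opens to 85 mm and grips with 20 to 120 N. Pads are 22 mm wide; open, the fingers measure 114 mm over their backs; the gripper's body (76 mm by 85 mm) begins 54 mm behind the grasp point. The pads swing forward as they close: fully open they stand 13 mm farther back than shut.
Start: joints at [-1.27, 0.217, 1.613, -0, 1.311, -0.112], TCP at [0.251, -0.573, 0.231] pointing down, gripper open.
Joint ranges: [-2.75, 2.75], [-0.78, 2.1], [0.31, 2.55], [-1.13, 4.27], [0.13, 2.63], [-2.58, 2.58]. Speed limits (rad/s): [2.79, 2.79, 3.14, 3.14, 3.14, 3.14].

### API

Orientations are given as a rotation vector (axis times angle).
In Python, from plant import read_state, eyes, env, spotter gives the robot as it stands.
- The arm moves only by the tool play_rows, never from a script. Its argument "series" is one flat list of numbers, 7 for each row, row after row: the closure, from 0 (fully open) to 1 (shut), then the shift along the tool's x, y, z in cm, then the turn, a rotation vector about the tool's x, y, z in rad. In form: [gripper, dx, dy, dz, ax, ay, az, gripper, dx, dy, dz, ax, ay, az, ...]. A call has 1 to 20 rows; each row shifts and turns the commanded pose from where the row before left it, along the tool's axes as they then stand; what a row does not reach is not made up. A row lasts 1/10 s, in which the tool goes at most 50 mm and 8.59 degrees, less where a joint would pass 70% of its speed; a pose out of reach is approached as far as the arm can. A call with a gripper value outside its range is refused whole. The fingers move at their own pace and stop on an object; "squeeze" is the grip in N (left out, the last holds). Time passes only in rows, so rows that do not move let the fingers close. It gives the time, the measured TCP pose, the force and the opening at its end, in the units of the state.
- read_state(): the state, without advancing time (a new reading comes with each control period).
- eyes.snapshot(name): name is "side" or "top"; returns the picture (420x560x3 uint8, red, green, blue); there is no depth.
- eyes.camera_params(name): a dict with "fov_y" (degrees; the focal length in pixels is half the picture's height over the tangent of half this angle, whatever the lens; pixels are square), "cx", "cy" (the principal point, pixels), "R" (3x3) and "t" (3): a world point X has camera coordinates R X + t. Camera axes: x right, y down, z forward; pixel columns grow to the right and rows downward; lengths in m; the calibration is good to about 2 mm. A picture is of the moment at which its call begins. camera_params takes no time and is no camera call.
- env.sign_off(): hands the job in, once; it reports no verdict.
Trained networks look in the newest picture that a camera, given by its name, has taken for a name from the list of things; names that differ only in an ending like _2 or _b are one class to them, and where a whole thing is asked for, a point or a joint stands for the part that bears it (a point fixed in the world has none). Each returns a list of dicts, best first, with "p" (0 to 1); they miss things now and then, are a little off and sometimes report something else, mostly with a low value. They report only what shows in the picture. A call takes as long as a camera call. They do not tell look-alikes from the thing itself.
- spotter.find_in(camera, thing): "at" ([column, row] in pixels, amid what is visible of it).
The state is a dict: "t": time; "joints": joint angles; "dq": joint speeds; "effort": joint torques, N m; "position": TCP position; "tcp_rot": TCP orientation; "force": force on the tool from outside, world axes, zero at the start; "moment": the same for the moment, N m; "opening": finger opening in m.
Only numpy, scipy, OpenCV 4.12 (cv2) and the standard library are available. Lean on these libraries where they do the work, as an engineer would, in place of code of your own. Each camera call takes 0.05 s, during which the arm holds its last target. There are 200 camera calls.

### The job

Take the blue key from the white key rack, push it fully into the key switch on the control console, turn it clockwise (seen from above) until you feel it press gently but definitely against its stop, and turn it back fully home. Then withdraw it and stand it back in the same rack slot it came from. Never force the key, and leave the other two keys and everything else as they are.

Things in the scene. Friction and masses are not known exactly. Their poses are not given: they have to be found in the camera images.
- key_blue_bow (a point): Blue key, 50 g, 66 mm tall, upright: brass blade 24 (x) by 6 (y) by 14 mm high, lowest 3 mm wedge-shaped; above it a 6 mm shank, 16 mm long; on top a flat blue bow 36 (x) by 10 (y) by 36 mm high. This point: centre of the bow, on the key's axis; z up. It starts in one of the three rack slots. It works either way round (half turn).
- key_blue_tip (a point): Lower end of the blue key's blade, on its axis, 48 mm below the centre of the bow; same axes.
- key_red_bow (a point): Red key, same shape as the blue one, to be left in its rack slot; centre of its bow.
- key_yellow_bow (a point): Yellow key, same shape as the blue one, to be left in its rack slot; centre of its bow.
- rack: White key rack, fixed, 190 (x) by 60 (y) by 40 mm high; origin at the centre of its underside. In its top three slots in a row at x = -60, 0, +60 mm, each 26 (x) by 8 mm and 35 mm deep; a key hangs upright in each, key x along rack x, the bow's underside resting on the rack's top, its lower end 10 mm above the table.
- keyhole (a point): Centre of the keyhole in the steel top plate of the key switch, 100 mm above the table; slot 26 (this point's x) by 8 mm, z up. Plate 5 mm thick; below it a brass rotor that turns with the blade, then a chamber whose floor is 25 mm below the plate's top: a key fully in stands there, its bow 5 mm above the plate. Turned over 0.1 rad the blade is caught under the plate.
- lock: The control console that carries the key switch, fixed: metal, 60 mm high, from 70 mm before (-x) to 160 mm behind the keyhole and 100 mm to either side; the switch is a grey turret 76 mm square, up to 100 mm high. Origin under the keyhole at table height, x along the keyhole's slot.
- rotor (a joint): Angle of the switch's rotor, rad: 0 at home (in line with the keyhole; a fixed home stop is there), growing clockwise seen from above; friction holds it where left, under 0.06 N m turns it. The key has about 0.05 rad of play in it. Hidden pins, about 9 mm from the axis, stop the blade after a clockwise turn that differs each time, anywhere from 0.65 to 1.35 rad: find it by feel (0.1 to 0.2 N m is plenty).
- sample_jar: Amber jar with a white lid, 60 mm wide, 100 mm tall, a bystander.
- sample_cup: Steel sample cup, 70 mm wide, 50 mm tall, a bystander.
- brush: Hand brush lying on the table, a bystander.
- coffee_mug: White mug, 80 mm wide, 90 mm tall, a bystander.
- ref_tile: White ceramic reference disc, 60 mm wide, 16 mm thick, a bystander.
Things that resemble listed ones, but are neither listed nor needed, are in the scene too. What is shaped like the part that bears key_blue_bow but purple or turquoise is not meant.

How it is judged:
By the outcome, as a careful person would: the job done as asked, in the order asked, and still so for the second after the job is handed in, with the robot touching nothing.
It also fails if it takes over 72 s, if anything falls off the work surface, if the arm or the gripper's body presses on something with over 40 N, if the wrist force passes 120 N, or if a joint passes its speed limit or range.

## Working session

There is one attempt and no reset: what is moved stays moved. The work goes in short steps, Python scripts to look and compute and a tool call to move; the robot and the scene stay as the last step left them, time stands still between calls to the robot, and variables do not carry over. Pictures are saved under pics/ and viewed, about 8 in all and at most 12, crops included, and the job is handed in when it is done.

Besides the shell and the picture viewer there is one more tool, called after "Emit:" as name(argument=value, ...), one argument or row to a line, values as JSON. play_rows: Moves the arm, as the interface text tells. Its arguments: {"type":"object","properties":{"series":{"type":"array","items":{"type":"number"}},"squeeze":{"type":"number"}},"required":["series"]}

```bash
mkdir -p pics; cat > h.py <<'E'
import numpy as np, cv2
from plant import read_state, eyes, env, spotter
def save(im,n): cv2.imwrite(f'pics/{n}.png',cv2.cvtColor(im,cv2.COLOR_RGB2BGR))
def cam(n):
    p=eyes.camera_params(n); return 210/np.tan(np.radians(p['fov_y'])/2),p['cx'],p['cy'],np.array(p['R']),np.array(p['t'])
def onz(n,px,z):
    f,cx,cy,R,t=cam(n); C=-R.T@t; d=R.T@np.array([(px[0]-cx)/f,(px[1]-cy)/f,1]); return C+d*(z-C[2])/d[2]
def proj(n,X):
    f,cx,cy,R,t=cam(n); c=R@np.array(X)+t; return np.array([f*c[0]/c[2]+cx,f*c[1]/c[2]+cy])
def tri(a,b,na='side',nb='top'):
    A=[];B=[]
    for n,px in((na,a),(nb,b)):
        f,cx,cy,R,t=cam(n); C=-R.T@t; d=R.T@np.array([(px[0]-cx)/f,(px[1]-cy)/f,1]); d/=np.linalg.norm(d)
        P=np.eye(3)-np.outer(d,d); A.append(P);B.append(P@C)
    return np.linalg.solve(sum(A),sum(B))
E
python3 - <<'E'
from h import *
for n in('side','top'):
    im=eyes.snapshot(n); save(im,n+'0'); f,cx,cy,R,t=cam(n); print(n,f,cx,cy,-R.T@t,R[2])
    for k in('key_blue_bow','key_red_bow','key_yellow_bow','rack','keyhole','lock'):
        print(k,[(np.round(d['at'],1).tolist(),round(d['p'],2)) for d in spotter.find_in(n,k)][:5])
print(read_state())
a=cv2.imread('pics/side0.png');b=cv2.imread('pics/top0.png')
cv2.imwrite('pics/both.png',cv2.resize(np.vstack([a,b]),None,fx=.71,fy=.71))
E
```

```text
side 455.26620769246927 272.78551644035497 208.44797579807218 [ 0.4360823  -0.96873892  0.8514518 ] [ 0.14790276  0.75105164 -0.64346423]
key_blue_bow [([262.8, 344.5], 0.88), ([224.5, 265.8], 0.72), ([252.8, 280.5], 0.59), ([226.8, 289.4], 0.45)]
key_red_bow [([271.8, 275.9], 0.54)]
key_yellow_bow [([225.1, 287.2], 0.61)]
rack [([254.5, 297.4], 0.91), ([321.5, 188.3], 0.38)]
keyhole [([258.6, 199.8], 0.57)]
lock [([257.8, 199.6], 0.78), ([249.1, 280.4], 0.4)]
top 407.02908003553836 288.23278888438796 204.1240035996498 [ 0.48388435 -0.07747745  1.23304823] [ 0.09120808 -0.01284983 -0.99574895]
key_blue_bow [([316.7, 246.0], 0.74), ([358.0, 230.9], 0.54), ([396.4, 231.9], 0.51), ([438.7, 264.9], 0.16)]
key_red_bow []
key_yellow_bow [([355.7, 228.5], 0.39)]
rack [([356.3, 232.1], 0.75), ([241.8, 205.2], 0.74)]
keyhole [([244.5, 202.8], 0.62)]
lock [([243.6, 203.0], 0.84)]
{'t': 0.7, 'joints': array([-1.27020536e+00,  2.16854330e-01,  1.61336764e+00, -5.21230147e-05,
        1.31128582e+00, -1.12170796e-01]), 'dq': array([-4.90226858e-04,  1.99547763e-03, -4.37259538e-04,  7.19395273e-04,
       -3.45796189e-05,  5.69292358e-05]), 'effort': array([-1.18606866e-03, -3.96739697e+01, -3.04165936e+01, -6.23753499e-05,
        7.94808348e-04,  1.20803548e-05]), 'position': array([ 0.2507457 , -0.57253216,  0.23134555]), 'tcp_rot': array([-1.37675597,  0.89998415, -0.90003887]), 'force': array([-1.4621974 , -1.19311736, -0.48979378]), 'moment': array([ 0.03163524,  0.01878165, -0.04388113]), 'opening': 0.08566902699562311}
```

View pics/both.png

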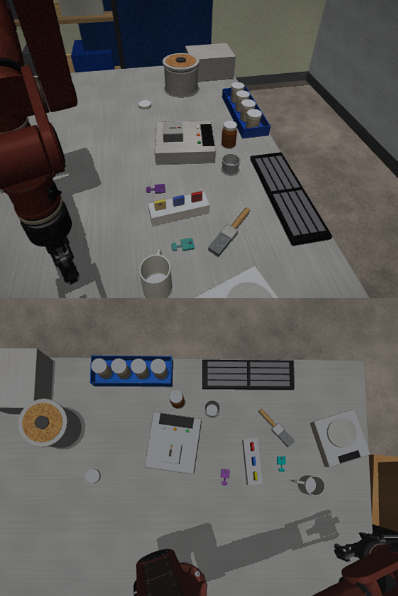

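```bash
python3 - <<'E'
import cv2,numpy as np
a=cv2.imread('pics/side0.png')[235:365,175:335];b=cv2.imread('pics/top0.png')[190:300,280:460]
r=lambda x:cv2.resize(x,(760,int(760*x.shape[0]/x.shape[1])),interpolation=cv2.INTER_CUBIC)
A=cv2.resize(a,(360,292));  
A=cv2.resize(a,None,fx=2.4,fy=2.4,interpolation=2);B=cv2.resize(b,None,fx=2.2,fy=2.2,interpolation=2)
o=np.zeros((320,800,3),np.uint8);o[:A.shape[0],:A.shape[1]]=A;o[:B.shape[0],400:400+B.shape[1]]=B
cv2.imwrite('pics/crop.png',o)
E
```

```text
(no output)
```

View pics/crop.png

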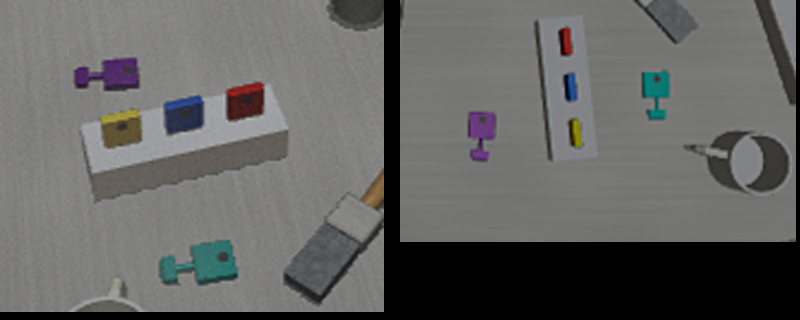

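Side view: the blue key is the middle one of the rack (side (252,283), top (357,229)). Red is at side (277,277), yellow at (226,288). Look-alikes lie flat: purple at side (222,266), turquoise at side (262,344). I choose the upright blue one in the rack.

```bash
python3 - <<'E'
from h import *
C={}
for n,(r0,r1,c0,c1) in dict(side=(235,325,195,320),top=(185,275,335,385)).items():
    im=cv2.cvtColor(cv2.imread(f'pics/{n}0.png'),cv2.COLOR_BGR2HSV)
    for k,(lo,hi) in dict(blue=(105,128),red=(170,190),yellow=(20,35)).items():
        H=im[...,0].astype(int); H=np.where((H<8)&(k=='red'),H+180,H)
        m=((H>=lo)&(H<=hi)&(im[...,1]>110)&(im[...,2]>40)).astype(np.uint8); w=np.zeros_like(m); w[r0:r1,c0:c1]=m[r0:r1,c0:c1]
        nn,l,s,ce=cv2.connectedComponentsWithStats(w); i=1+s[1:,4].argmax(); C[n,k]=ce[i]; print(n,k,s[i],ce[i])
for k in('blue','red','yellow'): print(k,tri(C['side',k],C['top',k]), onz('side',C['side',k],.058), onz('top',C['top',k],.07))
a=cv2.imread('pics/side0.png')[165:235,205:310];b=cv2.imread('pics/top0.png')[160:250,195:295]
A=cv2.resize(a,None,fx=3.8,fy=3.8,interpolation=2);B=cv2.resize(b,None,fx=4,fy=4,interpolation=2)
o=np.zeros((360,800,3),np.uint8);o[:A.shape[0],:A.shape[1]]=A;o[:B.shape[0],400:400+B.shape[1]]=B
cv2.imwrite('pics/crop2.png',o)
# dark slot segmentation
for n,(r0,r1,c0,c1) in dict(side=(165,215,225,275),top=(185,240,225,262)).items():
    g=cv2.imread(f'pics/{n}0.png',0)[r0:r1,c0:c1]; print(n); 
E
```

```text
side blue [244 275  15  14 114] [252.80701754 280.8245614 ]
side red [270 269  15  16 182] [276.82967033 276.54395604]
side yellow [217 281  17  15 169] [225.12426036 287.76923077]
top blue [356 223   5  13  47] [357.59574468 229.36170213]
top red [352 203   6  12  47] [355.06382979 208.53191489]
top yellow [357 244   6  13  53] [359.58490566 250.0754717 ]
blue [ 0.52176188 -0.29218155  0.06549881] [ 0.52539483 -0.28584032  0.058     ] [ 0.51884789 -0.29111281  0.07      ]
red [ 0.58016745 -0.28618962  0.06136518] [ 0.58167916 -0.28329355  0.058     ] [ 0.57857906 -0.28455074  0.07      ]
yellow [ 0.46047061 -0.29765639  0.06172933] [ 0.46124339 -0.29452665  0.058     ] [ 0.45998565 -0.29607032  0.07      ]
side
top
```

View pics/crop2.png

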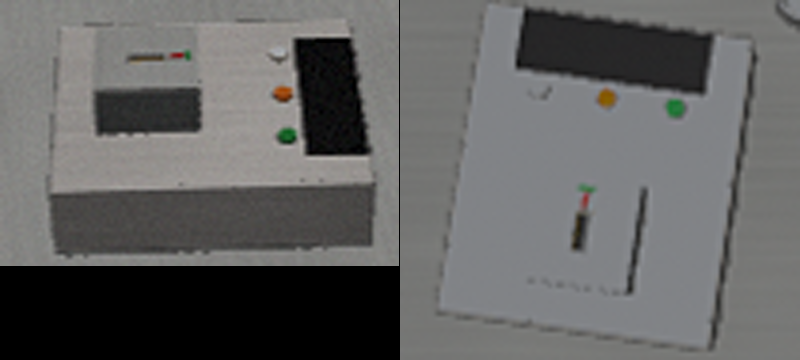

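Console crop: the keyhole slot is at top (240,218), pointing nearly image-up with a red/green mark beyond it. In the side view it is at (244,180). Next come the finer slot fit, the current tool frame and the required approach.

```bash
cat >> h.py <<'E'
from scipy.spatial.transform import Rotation as Ro
def tool():
    s=read_state(); return s,Ro.from_rotvec(s['tcp_rot']).as_matrix()
def delta(pos,yaw):
    s,R=tool(); x=np.array([np.cos(yaw),np.sin(yaw),0]); y=np.array([0,0,-1.]); Rt=np.column_stack([x,y,np.cross(x,y)])
    print('tool x',R[:,0].round(3),'y',R[:,1].round(3)); print('shift cm',(R.T@(np.array(pos)-s['position'])*100).round(2),'turn',Ro.from_matrix(R.T@Rt).as_rotvec().round(4),'F',s['force'].round(1),'M',s['moment'].round(3),'J',s['joints'].round(2),'t',s['t'],'op',s['opening'])
def slot(n,box,im,z,thr=110):
    r0,r1,c0,c1=box; g=cv2.cvtColor(im,cv2.COLOR_RGB2GRAY)[r0:r1,c0:c1].astype(float)
    w=np.clip(thr-g,0,None); ys,xs=np.nonzero(w>0); W=w[ys,xs]; P=np.array([onz(n,(x+c0,y+r0),z)[:2] for x,y in zip(xs,ys)])
    c=(W[:,None]*P).sum(0)/W.sum(); d=P-c; S=(W[:,None]*d).T@d/W.sum(); e,v=np.linalg.eigh(S); u=v[:,1]*np.sign(v[0,1])
    return c,np.arctan2(u[1],u[0]),np.sqrt(12*e)
E
python3 - <<'E'
from h import *
rd=lambda n:cv2.cvtColor(cv2.imread(f'pics/{n}0.png'),cv2.COLOR_BGR2RGB)
print(np.array(cv2.cvtColor(rd('top'),cv2.COLOR_RGB2GRAY)[206:226,234:248]))
print('top',slot('top',(212,224,236,245),rd('top'),.1)); print('side',slot('side',(177,183,236,249),rd('side'),.1,100))
# console outline (top)
g=cv2.cvtColor(rd('top'),cv2.COLOR_RGB2GRAY)
for p in((485,5),(753,42),(713,348),(440,312)): print(onz('top',((p[0]-400)/4+195,p[1]/4+160),.06))
for y in(.095+np.pi/2,.095-np.pi/2): delta((.520,-.291,.15),y)
E
```

```text
[[130 131 131 131 131 122 109 114 121 121 129 131 131 131]
 [131 131 131 130 131 121 104  97  89 107 127 131 131 130]
 [131 130 131 130 131 134 130  99 105 130 133 131 131 131]
 [131 131 131 132 132 132 117  75 123 134 132 131 130 130]
 [131 131 131 131 132 129 105  81 129 133 131 130 131 132]
 [131 131 131 131 133 132 106  92 138 132 131 130 130 131]
 [131 130 130 132 132 122 104 100 130 129 131 131 131 131]
 [131 131 131 134 128  85  78  94 113 126 132 131 131 131]
 [131 131 131 134 122  53  32  66 106 136 131 131 131 131]
 [131 132 132 133 116  52  36  72 114 135 131 131 131 131]
 [131 131 133 133 112  45  38  80 127 134 132 131 131 131]
 [130 131 133 130  92  36  41  86 131 133 131 131 131 131]
 [131 131 134 126  72  45  50  90 134 132 131 131 131 130]
 [130 131 134 129  79  35  63  96 139 133 131 131 130 131]
 [131 131 134 128  67  36  69 107 137 132 131 131 131 131]
 [131 131 133 119  43  30  69 112 135 132 130 131 131 131]
 [131 131 132 121  89  80  89 117 134 131 131 131 131 131]
 [131 131 132 132 128 129 124 125 133 131 131 131 131 131]
 [130 131 130 132 133 134 132 132 131 
[... 198 characters left out ...]
[0.55124357, 0.04449957]), np.float64(-0.1344973508081122), array([0.00634117, 0.02534896]))
[0.71589489 0.11769362 0.06      ]
[ 0.68971828 -0.07775328  0.06      ]
[ 0.46777253 -0.05009821  0.06      ]
[0.49279148 0.14551025 0.06      ]
tool x [ 0.401 -0.916  0.   ] y [-0. -0. -1.]
shift cm [-14.99   8.13  35.96] turn [ 1.0000e-04 -2.8238e+00 -1.0000e-04] F [-1.5 -1.2 -0.5] M [ 0.032  0.019 -0.044] J [-1.27  0.22  1.61 -0.    1.31 -0.11] t 0.7 op 0.08566902699562311
tool x [ 0.401 -0.916  0.   ] y [-0. -0. -1.]
shift cm [-14.99   8.13  35.96] turn [0.000e+00 3.178e-01 1.000e-04] F [-1.5 -1.2 -0.5] M [ 0.032  0.019 -0.044] J [-1.27  0.22  1.61 -0.    1.31 -0.11] t 0.7 op 0.08566902699562311
```

Emit:
play_rows(
  series=[0,-1.5,0.4,3.6,0,0,0,0,-1.5,0.4,3.6,0,0,0,0,-1.5,0.4,3.6,0,0,0,0,-1.5,0.4,3.6,0,0,0,0,-1.5,0.4,3.6,0,0,0,0,-1.5,0.4,3.6,0,0,0,0,-1.5,0.4,3.6,0,0,0,0,-1.5,0.4,3.6,0,0,0,0,-1.5,0.4,3.6,0,0,0,0,-1.5,0.4,3.6,0,0,0,0,0,0,0,0,-0.148,0,0,0,0,0,0,-0.148,0,0,0,0,0,0,-0.148,0,0,0,0,0,0,-0.148,0,0,0,0,0,0,-0.148,0,0,0,0,0,0,-0.148,0,0,0,0,0,0,-0.148,0,0,0,0,0,0,-0.148,0,0,0,0,0,0,-0.148,0,0,0,0,0,0,-0.148,0],
  squeeze=30,
)

```text
t: 2.7
position: [0.5204, -0.2907, 0.1914]
tcp_rot: [-1.555, -0.258, 0.257]
force: [0.3, 0.3, -0.6]
opening: 0.0852
```

Emit:
play_rows(
  series=[0,0,0,0,0,-0.148,0,0,0,0,0,0,-0.148,0,0,0,0,0,0,-0.148,0,0,0,0,0,0,-0.148,0,0,0,0,0,0,-0.148,0,0,0,0,0,0,-0.148,0,0,0,0,0,0,-0.148,0,0,0,0,0,0,-0.148,0,0,0,0,0,0,-0.148,0,0,0,0,0,0,0,0],
)

```text
t: 3.7
position: [0.5204, -0.2907, 0.1914]
tcp_rot: [-1.169, -1.27, 1.27]
force: [0.1, -0.6, -0.3]
opening: 0.0855
```

```bash
python3 - <<'E'
from h import *
delta((.520,-.291,.05),.095+np.pi/2)
a=eyes.snapshot('side');b=eyes.snapshot('top')
A=cv2.resize(a[200:340,170:340],(400,329),interpolation=2);B=cv2.resize(b[180:290,290:440],(400,293),interpolation=2)
o=np.zeros((330,800,3),np.uint8);o[:329,:400]=A;o[:293,400:]=B;save(o,'m1')
E
```

```text
tool x [-0.083  0.997 -0.   ] y [ 0. -0. -1.]
shift cm [-0.03 14.14  0.04] turn [ 0.0001 -0.012  -0.0001] F [ 0.1 -0.6 -0.3] M [-0.033 -0.024  0.026] J [-0.63  0.19  1.72  0.    1.23 -2.28] t 3.7 op 0.08548898703038757
```

View pics/m1.png

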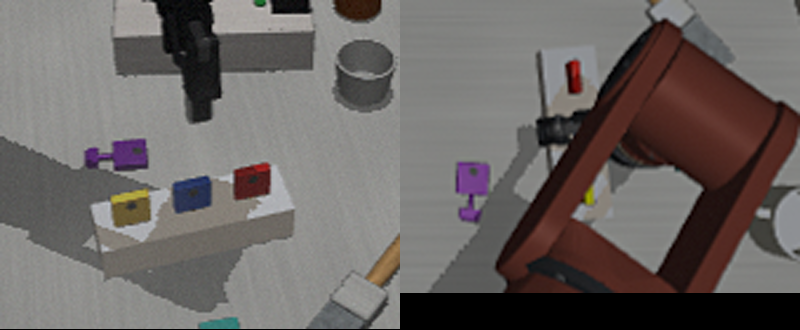

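Emit:
play_rows(
  series=[0,0,1.2,0,0,-0.012,0,0.3,0,1.2,0,0,0,0,0.3,0,1.2,0,0,0,0,0.3,0,1.2,0,0,0,0,0.3,0,1.2,0,0,0,0,0.3,0,1.2,0,0,0,0,0.3,0,1.2,0,0,0,0,0.3,0,1.2,0,0,0,0,0.3,0,1.2,0,0,0,0,0.3,0,1.2,0,0,0,0,0.3,0,1.2,0,0,0,0,0.3,0,1.2,0,0,0,0,0.3,0,0,0,0,0,0,0.3,0,0,0,0,0,0],
  squeeze=40,
)

```text
t: 5.2
position: [0.5201, -0.2905, 0.0469]
tcp_rot: [-1.162, -1.279, 1.279]
force: [-0.2, 0.0, 0.2]
opening: 0.0597
```

```bash
python3 - <<'E'
from h import *
delta((.520,-.291,.047),.095+np.pi/2)
a=eyes.snapshot('side')
save(cv2.resize(a[230:330,190:320],(650,500),interpolation=2),'m2')
E
```

```text
tool x [-0.095  0.995  0.001] y [-0.001  0.    -1.   ]
shift cm [-0.04 -0.01  0.02] turn [-0.0006  0.0002  0.0005] F [-0.2  0.   0.2] M [ 0.012  0.013 -0.004] J [-0.63  0.38  1.8  -0.    0.97 -2.29] t 5.2 op 0.05969610312728431
```

View pics/m2.png

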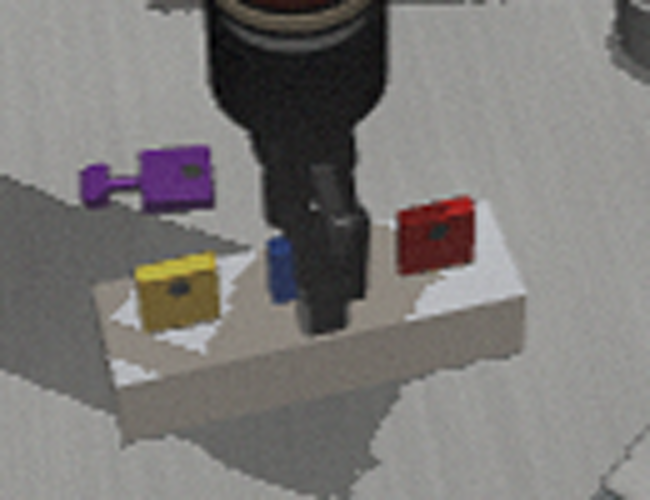

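The fingers straddle the blue key at (315,270) in the crop, and red and yellow are clear. Closing.

Emit:
play_rows(
  series=[1,0,0,0,0,0,0,1,0,0,0,0,0,0,1,0,0,0,0,0,0,1,0,0,0,0,0,0,1,0,0,0,0,0,0,1,0,0,0,0,0,0,1,0,0,0,0,0,0,1,0,0,0,0,0,0],
  squeeze=40,
)

```text
t: 6.05
position: [0.5207, -0.291, 0.0479]
tcp_rot: [-1.164, -1.279, 1.279]
force: [-0.8, -0.0, 4.3]
opening: 0.0091
```

```bash
python3 - <<'E'
from h import *
delta((.520,-.291,.047),.095+np.pi/2)
E
```

```text
tool x [-0.095  0.995 -0.001] y [ 0.001 -0.001 -1.   ]
shift cm [0.01 0.09 0.07] turn [ 0.0007  0.0002 -0.0007] F [-0.8 -0.   4.3] M [-0.044  0.058 -0.029] J [-0.63  0.37  1.8  -0.    0.97 -2.29] t 6.05 op 0.009094095610681575
```

Gripped (opening 9.1 mm; the seated TCP is 0.5207, -0.291, 0.0479). Lifting.

Emit:
play_rows(
  series=[1,0,-0.4,0,0,0,0,1,0,-0.8,0,0,0,0,1,0,-1,0,0,0,0,1,0,-1,0,0,0,0,1,0,-1,0,0,0,0,1,0,-1.2,0,0,0,0,1,0,-1.2,0,0,0,0,1,0,-1.2,0,0,0,0,1,0,-1.2,0,0,0,0,1,0,-1.2,0,0,0,0,1,0,-1.2,0,0,0,0,1,0,-1.2,0,0,0,0,1,0,0,0,0,0,0],
)

```text
t: 7.35
position: [0.5217, -0.2917, 0.1761]
tcp_rot: [-1.167, -1.28, 1.279]
force: [0.6, -0.7, 0.0]
opening: 0.0093
```

```bash
python3 - <<'E'
from h import *
delta((.5505,.044,.165),-.13+np.pi/2)
s,R=tool(); print(s['position'])
a=eyes.snapshot('side'); p=proj('side',s['position']+[0,0,-.01]); print(p)
r,c=int(p[1]),int(p[0]); save(cv2.resize(a[r-50:r+50,c-60:c+60],(600,500),interpolation=2),'m3'); print(r-50,c-60)
for z in(.0,-.0079-.0,-.0379): print(proj('side',s['position']+[0,0,z]))
E
```

```text
tool x [-0.095  0.995 -0.003] y [ 0.004 -0.003 -1.   ]
shift cm [33.14  1.03 -6.05] turn [ 0.0038  0.2252 -0.0027] F [ 0.6 -0.7  0. ] M [-0.003  0.    -0.005] J [-0.63  0.21  1.73  0.    1.2  -2.29] t 7.35 op 0.009256927943825845
[ 0.52173506 -0.29167027  0.17607376]
[250.35959185 249.23212038]
199 190
[250.23455904 245.86053833]
[250.33347387 248.527834  ]
[250.6997538  258.40478426]
```

View pics/m3.png

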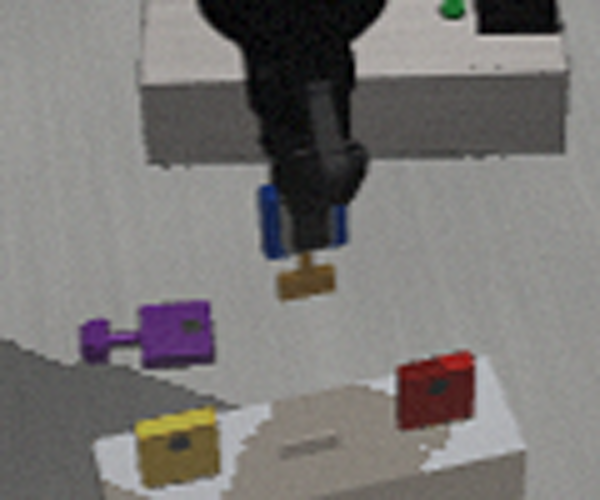

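The key hangs straight, with its blade at crop (306,283), about 1 mm from where the TCP predicts it. The rack slot is empty and red and yellow are untouched. Moving to above the keyhole.

Emit:
play_rows(
  series=[1,1.5,0,-0.3,0,0,0,1,3,0,-0.55,0,0,0,1,3.3,0,-0.6,0,0,0,1,3.3,0,-0.6,0,0,0,1,3.3,0,-0.6,0,0,0,1,3.3,0,-0.6,0,0,0,1,3.3,0,-0.6,0,0,0,1,3.3,0,-0.6,0,0,0,1,3.3,0,-0.6,0,0,0,1,3,0,-0.6,0,0,0,1,1.8,0,-0.4,0,0,0,1,0,0.3,0,0,0.075,0,1,0,0.5,0,0,0.075,0,1,0,0.5,0,0,0.075,0,1,0,0.3,0,0,0,0,1,0,0,0,0,0,0,1,0,0,0,0,0,0],
)

```text
t: 9.1
position: [0.5493, 0.0379, 0.1569]
tcp_rot: [-1.267, -1.113, 1.114]
force: [-0.5, 0.2, -1.0]
opening: 0.009
```

```bash
python3 - <<'E'
from h import *
delta((.5505,.044,.145),-.13+np.pi/2)
s,R=tool(); print(s['position'])
a=eyes.snapshot('side');b=eyes.snapshot('top'); save(a,'s4')
A=cv2.resize(a[140:220,190:290],(500,400),interpolation=2);B=cv2.resize(b[170:260,200:270],(300,386),interpolation=2)
o=np.zeros((400,800,3),np.uint8);o[:400,:500]=A;o[:386,500:]=B;save(o,'m4')
print('tip',proj('side',s['position']-[0,0,.0379]),'bladec',proj('side',s['position']-[0,0,.0309]),'slot',proj('side',(.5505,.044,.1)))
E
```

```text
tool x [0.128 0.992 0.   ] y [-0.001  0.    -1.   ]
shift cm [ 0.62  1.19 -0.04] turn [-0.0009  0.0014  0.0001] F [-0.5  0.2 -1. ] M [ 0.    -0.019 -0.058] J [-0.06  0.14  1.85  0.    1.15 -1.5 ] t 9.1 op 0.009040069804919981
[0.5493275 0.0379091 0.1569081]
tip [242.5020777  175.68209372] bladec [242.40604324 173.59512148] slot [242.87313321 179.935058  ]
```

View pics/m4.png

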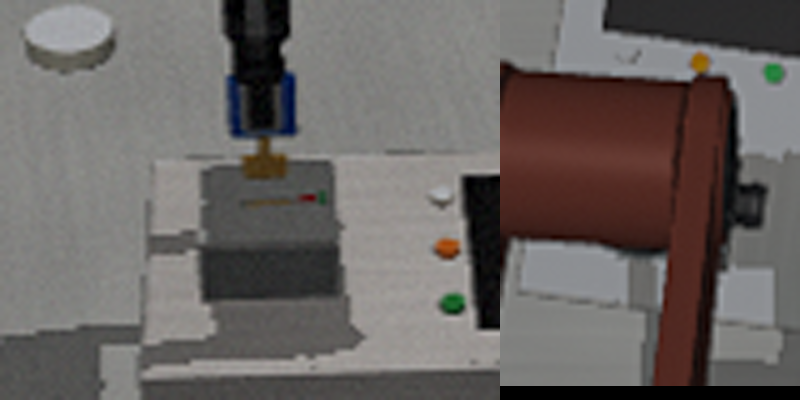

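The held blade in the side view is at pixel (242.4,173.8), against the predicted (242.4,173.6), so the key is on the TCP axis. Aligning and lowering to just above the plate.

Emit:
play_rows(
  series=[1,0.29,0.4,-0.05,0,0.006,0,1,0.29,0.4,-0.05,0,0,0,1,0,0.4,0,0,0,0,1,0,0,0,0,0,0,1,0,0,0,0,0,0],
)

```text
t: 9.7
position: [0.5513, 0.0432, 0.1449]
tcp_rot: [-1.27, -1.108, 1.109]
force: [-0.2, 0.6, -0.9]
opening: 0.0095
```

```bash
python3 - <<'E'
from h import *
delta((.551,.0435,.145),-.135+np.pi/2)
s,R=tool(); print(s['position'])
a=eyes.snapshot('side')
A=cv2.resize(a[150:200,210:275],(780,600),interpolation=2);save(A,'m5')
print('tip',proj('side',s['position']-[0,0,.0379]),'slot',proj('side',(.551,.0435,.1)))
E
```

```text
tool x [ 0.135  0.991 -0.   ] y [-0.001 -0.    -1.   ]
shift cm [ 0.02 -0.01  0.03] turn [-0.0008 -0.0007 -0.0001] F [-0.2  0.6 -0.9] M [-0.032  0.002 -0.031] J [-0.05  0.16  1.86 -0.    1.13 -1.48] t 9.7 op 0.00953327387962283
[0.55126087 0.04322006 0.14490472]
tip [243.09252164 178.02512973] slot [243.07735496 180.02128545]
```

View pics/m5.png

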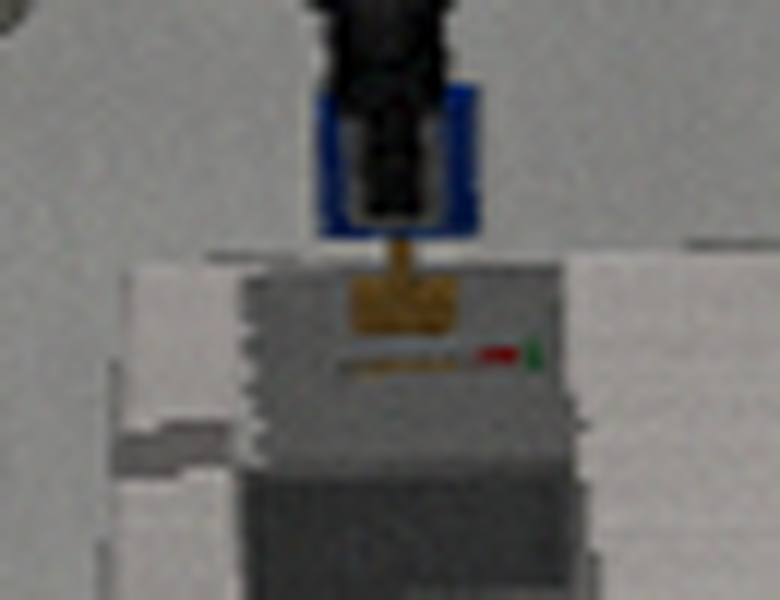

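The blade (crop x 350–456) sits over the slot (338–468), centred to within a pixel. Lowering gently.

Emit:
play_rows(
  series=[1,0,0.15,0,0,0,0,1,0,0.15,0,0,0,0,1,0,0.15,0,0,0,0,1,0,0.15,0,0,0,0,1,0,0.15,0,0,0,0,1,0,0.1,0,0,0,0,1,0,0,0,0,0,0],
)

```text
t: 10.45
position: [0.5514, 0.0432, 0.1366]
tcp_rot: [-1.27, -1.108, 1.109]
force: [0.2, 0.0, -0.7]
opening: 0.0094
```

```bash
python3 - <<'E'
from h import *
delta((.551,.0435,.113),-.135+np.pi/2)
E
```

```text
tool x [ 0.135  0.991 -0.   ] y [-0.  0. -1.]
shift cm [0.02 2.36 0.04] turn [-0.0004 -0.0008 -0.    ] F [ 0.2  0.  -0.7] M [-0.026 -0.077 -0.015] J [-0.05  0.17  1.86  0.    1.11 -1.48] t 10.45 op 0.009396976040387436
```

Emit:
play_rows(
  series=[1,0,0.15,0,0,0,0,1,0,0.15,0,0,0,0,1,0,0.15,0,0,0,0,1,0,0.1,0,0,0,0,1,0,0,0,0,0,0],
)

```text
t: 10.95
position: [0.5514, 0.0432, 0.131]
tcp_rot: [-1.27, -1.108, 1.109]
force: [-0.5, 0.6, -0.8]
opening: 0.0092
```

```bash
python3 - <<'E'
from h import *
delta((.551,.0435,.113),-.135+np.pi/2)
E
```

```text
tool x [ 0.135  0.991 -0.   ] y [-0. -0. -1.]
shift cm [0.02 1.8  0.04] turn [-0.0004 -0.0008 -0.0001] F [-0.5  0.6 -0.8] M [-0.008 -0.014  0.013] J [-0.05  0.17  1.86 -0.    1.1  -1.48] t 10.95 op 0.009157145893184768
```

The blade is in the slot without force. Continuing.

Emit:
play_rows(
  series=[1,0,0.2,0,0,0,0,1,0,0.2,0,0,0,0,1,0,0.2,0,0,0,0,1,0,0.2,0,0,0,0,1,0,0.2,0,0,0,0,1,0,0.2,0,0,0,0,1,0,0.2,0,0,0,0,1,0,0.1,0,0,0,0,1,0,0,0,0,0,0],
)

```text
t: 11.85
position: [0.5514, 0.0432, 0.1161]
tcp_rot: [-1.27, -1.108, 1.109]
force: [-0.7, 0.0, -0.2]
opening: 0.0097
```

```bash
python3 - <<'E'
from h import *
delta((.551,.0435,.113),-.135+np.pi/2)
E
```

```text
tool x [ 0.135  0.991 -0.   ] y [-0.  0. -1.]
shift cm [0.02 0.31 0.04] turn [-0.0003 -0.0008 -0.    ] F [-0.7  0.  -0.2] M [-0.058  0.003 -0.023] J [-0.05  0.19  1.87  0.    1.07 -1.48] t 11.85 op 0.009687426386180096
```

Emit:
play_rows(
  series=[1,0,0.1,0,0,0,0,1,0,0.1,0,0,0,0,1,0,0.05,0,0,0,0,1,0,0,0,0,0,0],
)

```text
t: 12.25
position: [0.5515, 0.0432, 0.1137]
tcp_rot: [-1.27, -1.109, 1.109]
force: [0.3, -0.4, -1.7]
opening: 0.0094
```

Emit:
play_rows(
  series=[1,0,0.05,0,0,0,0,1,0,0,0,0,0,0],
)

```text
t: 12.45
position: [0.5515, 0.0432, 0.1133]
tcp_rot: [-1.27, -1.109, 1.109]
force: [-0.4, 0.5, -0.9]
opening: 0.0094
```

```bash
python3 - <<'E'
from h import *
delta((.551,.0435,.113),-.135+np.pi/2)
E
```

```text
tool x [0.135 0.991 0.   ] y [ 0.  0. -1.]
shift cm [0.02 0.03 0.06] turn [ 0.     -0.0008  0.    ] F [-0.4  0.5 -0.9] M [ 0.013 -0.012 -0.023] J [-0.05  0.2   1.87  0.    1.07 -1.48] t 12.45 op 0.00936284743743179
```

Emit:
play_rows(
  series=[1,0,0.06,0,0,0,0,1,0,0,0,0,0,0],
)

```text
t: 12.65
position: [0.5515, 0.0432, 0.1127]
tcp_rot: [-1.27, -1.109, 1.109]
force: [-0.6, -0.7, -1.0]
opening: 0.0091
```

Emit:
play_rows(
  series=[1,0,0.06,0,0,0,0,1,0,0,0,0,0,0],
)

```text
t: 12.85
position: [0.5516, 0.0432, 0.1126]
tcp_rot: [-1.27, -1.109, 1.109]
force: [-1.6, -0.3, 3.7]
opening: 0.0094
```

Emit:
play_rows(
  series=[1,0,0.06,0,0,0,0,1,0,0,0,0,0,0],
)

```text
t: 13.05
position: [0.5517, 0.0432, 0.1125]
tcp_rot: [-1.27, -1.109, 1.109]
force: [-1.3, -0.7, 5.7]
opening: 0.0094
```

Fully in: the floor is felt at z 0.1126. Easing off a little and turning clockwise.

Emit:
play_rows(
  series=[1,0,-0.05,0,0,0,0,1,0,0,0,0,0.03,0,1,0,0,0,0,0.03,0,1,0,0,0,0,0.04,0,1,0,0,0,0,0.04,0,1,0,0,0,0,0.04,0,1,0,0,0,0,0.04,0,1,0,0,0,0,0.04,0,1,0,0,0,0,0.04,0],
)

```text
t: 13.95
position: [0.5517, 0.0436, 0.1125]
tcp_rot: [-1.385, -0.882, 0.881]
force: [-1.7, 0.9, 4.4]
opening: 0.0094
```

```bash
python3 - <<'E'
from h import *
delta((.551,.0435,.113),-.135+np.pi/2)
E
```

```text
tool x [0.423 0.906 0.001] y [ 0.     0.001 -1.   ]
shift cm [-0.04 -0.05  0.06] turn [ 3.000e-04 -3.023e-01  7.000e-04] F [-1.7  0.9  4.4] M [0.158 0.375 0.054] J [-0.05  0.2   1.87  0.    1.07 -1.18] t 13.95 op 0.0093824337198785
```

Emit:
play_rows(
  series=[1,0,-0.02,0,0,0.04,0,1,0,0,0,0,0.04,0,1,0,0,0,0,0.04,0,1,0,0,0,0,0.04,0,1,0,0,0,0,0.04,0,1,0,0,0,0,0.04,0,1,0,0,0,0,0.04,0,1,0,0,0,0,0,0],
)

```text
t: 14.75
position: [0.5517, 0.0435, 0.1125]
tcp_rot: [-1.465, -0.668, 0.667]
force: [-2.6, 1.6, 4.1]
opening: 0.0095
```

```bash
cat > m.py <<'E'
from h import *
s,R=tool(); x=R[:,0]; print('turned',round(-.135+np.pi/2-np.arctan2(x[1],x[0]),4),'F',s['force'].round(1),'M',s['moment'].round(3),'pos',s['position'].round(4),'e6',s['effort'][5].round(3))
E
python3 m.py
```

```text
turned 0.5807 F [-2.6  1.6  4.1] M [0.196 0.242 0.02 ] pos [0.5517 0.0435 0.1125] e6 0.163
```

Emit:
play_rows(
  series=[1,0,0,0,0,0.02,0,1,0,0,0,0,0.02,0,1,0,0,0,0,0,0],
  squeeze=25,
)

```text
t: 15.05
position: [0.5517, 0.0434, 0.1125]
tcp_rot: [-1.475, -0.637, 0.636]
force: [-0.4, 1.7, 4.2]
opening: 0.0094
```

```bash
python3 m.py
```

```text
turned 0.6212 F [-0.4  1.7  4.2] M [0.338 0.343 0.043] pos [0.5517 0.0434 0.1125] e6 0.105
```

Emit:
play_rows(
  series=[1,0,0,0,0,0.02,0,1,0,0,0,0,0.02,0,1,0,0,0,0,0,0],
)

```text
t: 15.35
position: [0.5517, 0.0434, 0.1125]
tcp_rot: [-1.485, -0.606, 0.605]
force: [-1.8, 1.7, 4.8]
opening: 0.0091
```

```bash
python3 m.py
```

```text
turned 0.6617 F [-1.8  1.7  4.8] M [0.329 0.347 0.002] pos [0.5517 0.0434 0.1125] e6 0.096
```

Emit:
play_rows(
  series=[1,0,-0.03,0,0,0.02,0,1,0,0,0,0,0.02,0,1,0,0,0,0,0,0],
)

```text
t: 15.65
position: [0.5516, 0.0433, 0.1125]
tcp_rot: [-1.493, -0.574, 0.574]
force: [-1.9, 1.9, 3.7]
opening: 0.0092
```

```bash
python3 m.py
```

```text
turned 0.7017 F [-1.9  1.9  3.7] M [0.39  0.194 0.002] pos [0.5516 0.0433 0.1125] e6 0.105
```

Emit:
play_rows(
  series=[1,0,0,0,0,0.02,0,1,0,0,0,0,0.02,0,1,0,0,0,0,0,0],
)

```text
t: 15.95
position: [0.5516, 0.0433, 0.1125]
tcp_rot: [-1.502, -0.543, 0.543]
force: [-0.6, 2.6, 3.4]
opening: 0.0093
```

```bash
python3 m.py
```

```text
turned 0.7416 F [-0.6  2.6  3.4] M [0.413 0.151 0.002] pos [0.5516 0.0433 0.1125] e6 0.105
```

Emit:
play_rows(
  series=[1,0,0,0,0,0.02,0,1,0,0,0,0,0.02,0,1,0,0,0,0,0,0],
)

```text
t: 16.25
position: [0.5516, 0.0433, 0.1125]
tcp_rot: [-1.509, -0.512, 0.512]
force: [-1.2, 2.5, 3.7]
opening: 0.0092
```

```bash
python3 m.py
```

```text
turned 0.7815 F [-1.2  2.5  3.7] M [0.464 0.168 0.015] pos [0.5516 0.0433 0.1125] e6 0.106
```

Emit:
play_rows(
  series=[1,0,0,0,0,0.02,0,1,0,0,0,0,0.02,0,1,0,0,0,0,0,0],
)

```text
t: 16.55
position: [0.5516, 0.0433, 0.1125]
tcp_rot: [-1.517, -0.481, 0.481]
force: [-1.1, 1.7, 3.3]
opening: 0.0094
```

```bash
python3 m.py
```

```text
turned 0.8215 F [-1.1  1.7  3.3] M [0.483 0.127 0.03 ] pos [0.5516 0.0433 0.1125] e6 0.105
```

Emit:
play_rows(
  series=[1,0,0,0,0,0.02,0,1,0,0,0,0,0.02,0,1,0,0,0,0,0,0],
)

```text
t: 16.85
position: [0.5516, 0.0432, 0.1125]
tcp_rot: [-1.524, -0.45, 0.45]
force: [-0.7, 2.9, 4.2]
opening: 0.0093
```

```bash
python3 m.py
```

```text
turned 0.8614 F [-0.7  2.9  4.2] M [0.5   0.106 0.046] pos [0.5516 0.0432 0.1125] e6 0.104
```

Emit:
play_rows(
  series=[1,0,0,0,0,0.02,0,1,0,0,0,0,0.02,0,1,0,0,0,0,0,0],
)

```text
t: 17.15
position: [0.5516, 0.0432, 0.1125]
tcp_rot: [-1.53, -0.419, 0.419]
force: [0.0, 3.2, 4.0]
opening: 0.009
```

```bash
python3 m.py
```

```text
turned 0.9015 F [0.  3.2 4. ] M [ 0.472  0.108 -0.041] pos [0.5516 0.0432 0.1125] e6 0.105
```

Emit:
play_rows(
  series=[1,0,0,0,0,0.02,0,1,0,0,0,0,0.02,0,1,0,0,0,0,0,0],
)

```text
t: 17.45
position: [0.5516, 0.0432, 0.1125]
tcp_rot: [-1.536, -0.388, 0.387]
force: [0.6, 2.4, 3.0]
opening: 0.0094
```

```bash
python3 m.py
```

```text
turned 0.9415 F [0.6 2.4 3. ] M [0.487 0.053 0.025] pos [0.5516 0.0432 0.1125] e6 0.104
```

Emit:
play_rows(
  series=[1,0,0,0,0,0.02,0,1,0,0,0,0,0.02,0,1,0,0,0,0,0,0],
)

```text
t: 17.75
position: [0.5516, 0.0432, 0.1125]
tcp_rot: [-1.541, -0.356, 0.356]
force: [0.3, 2.8, 3.3]
opening: 0.0092
```

```bash
python3 m.py
```

```text
turned 0.9815 F [0.3 2.8 3.3] M [0.496 0.062 0.035] pos [0.5516 0.0432 0.1125] e6 0.105
```

Emit:
play_rows(
  series=[1,0,0,0,0,0.02,0,1,0,0,0,0,0.02,0,1,0,0,0,0,0,0],
)

```text
t: 18.05
position: [0.5515, 0.0432, 0.1125]
tcp_rot: [-1.546, -0.325, 0.325]
force: [-1.0, 2.2, 3.7]
opening: 0.0096
```

```bash
python3 m.py
```

```text
turned 1.0214 F [-1.   2.2  3.7] M [0.473 0.077 0.019] pos [0.5515 0.0432 0.1125] e6 0.104
```

Emit:
play_rows(
  series=[1,0,0,0,0,0.02,0,1,0,0,0,0,0.02,0,1,0,0,0,0,0,0],
)

```text
t: 18.35
position: [0.5515, 0.0432, 0.1125]
tcp_rot: [-1.551, -0.294, 0.294]
force: [-0.3, 2.3, 3.5]
opening: 0.0095
```

```bash
python3 m.py
```

```text
turned 1.0614 F [-0.3  2.3  3.5] M [0.432 0.084 0.047] pos [0.5515 0.0432 0.1125] e6 0.105
```

Emit:
play_rows(
  series=[1,0,0,0,0,0.02,0,1,0,0,0,0,0.02,0,1,0,0,0,0,0,0],
)

```text
t: 18.65
position: [0.5515, 0.0432, 0.1125]
tcp_rot: [-1.555, -0.262, 0.262]
force: [-0.2, 2.1, 2.7]
opening: 0.009
```

```bash
python3 m.py
```

```text
turned 1.1014 F [-0.2  2.1  2.7] M [0.458 0.097 0.011] pos [0.5515 0.0432 0.1125] e6 0.104
```

Emit:
play_rows(
  series=[1,0,0,0,0,0.02,0,1,0,0,0,0,0.02,0,1,0,0,0,0,0,0],
)

```text
t: 18.95
position: [0.5515, 0.0432, 0.1125]
tcp_rot: [-1.558, -0.231, 0.231]
force: [-0.9, 2.4, 3.8]
opening: 0.0088
```

```bash
python3 m.py
```

```text
turned 1.1414 F [-0.9  2.4  3.8] M [0.407 0.097 0.004] pos [0.5515 0.0432 0.1125] e6 0.104
```

Emit:
play_rows(
  series=[1,0,0,0,0,0.02,0,1,0,0,0,0,0.02,0,1,0,0,0,0,0,0],
)

```text
t: 19.25
position: [0.5515, 0.0432, 0.1125]
tcp_rot: [-1.562, -0.2, 0.2]
force: [-1.5, 2.6, 3.7]
opening: 0.0093
```

```bash
python3 m.py
```

```text
turned 1.1814 F [-1.5  2.6  3.7] M [0.391 0.101 0.061] pos [0.5515 0.0432 0.1125] e6 0.135
```

The wrist effort rises above its steady 0.105 for the first time, so I'll take smaller steps.

Emit:
play_rows(
  series=[1,0,0,0,0,0.01,0,1,0,0,0,0,0.005,0,1,0,0,0,0,0,0],
)

```text
t: 19.55
position: [0.5514, 0.0432, 0.1125]
tcp_rot: [-1.563, -0.188, 0.189]
force: [-2.2, 2.5, 4.5]
opening: 0.0093
```

```bash
python3 m.py
```

```text
turned 1.1959 F [-2.2  2.5  4.5] M [0.419 0.211 0.102] pos [0.5514 0.0432 0.1125] e6 0.123
```

Emit:
play_rows(
  series=[1,0,0,0,0,0.01,0,1,0,0,0,0,0.005,0,1,0,0,0,0,0,0],
)

```text
t: 19.85
position: [0.5514, 0.0432, 0.1125]
tcp_rot: [-1.564, -0.176, 0.177]
force: [-0.6, 2.0, 4.8]
opening: 0.0094
```

```bash
python3 m.py
```

```text
turned 1.2108 F [-0.6  2.   4.8] M [0.392 0.268 0.151] pos [0.5514 0.0432 0.1125] e6 0.166
```

Emit:
play_rows(
  series=[1,0,0,0,0,0.01,0,1,0,0,0,0,0,0,1,0,0,0,0,0,0],
)

```text
t: 20.15
position: [0.5515, 0.0432, 0.1125]
tcp_rot: [-1.564, -0.169, 0.169]
force: [-1.2, 1.8, 4.0]
opening: 0.0095
```

```bash
python3 m.py
```

```text
turned 1.2208 F [-1.2  1.8  4. ] M [0.369 0.266 0.151] pos [0.5515 0.0432 0.1125] e6 0.18
```

Emit:
play_rows(
  series=[1,0,0,0,0,0.012,0,1,0,0,0,0,0,0,1,0,0,0,0,0,0],
)

```text
t: 20.45
position: [0.5515, 0.0432, 0.1125]
tcp_rot: [-1.565, -0.159, 0.16]
force: [-2.8, 1.2, 4.1]
opening: 0.0093
```

```bash
python3 m.py
```

```text
turned 1.2327 F [-2.8  1.2  4.1] M [0.367 0.36  0.23 ] pos [0.5515 0.0432 0.1125] e6 0.224
```

Stop felt definitely at about 0.2 N m, near 1.2 rad. Turning back home.

Emit:
play_rows(
  series=[1,0,0,0,0,-0.03,0,1,0,0,0,0,-0.06,0,1,0,0,0,0,-0.06,0,1,0,0,0,0,-0.06,0,1,0,0,0,0,-0.06,0,1,0,0,0,0,-0.06,0,1,0,0,0,0,-0.06,0,1,0,0,0,0,-0.06,0,1,0,0,0,0,-0.06,0,1,0,0,0,0,-0.06,0,1,0,0,0,0,-0.06,0,1,0,0,0,0,-0.06,0,1,0,0,0,0,-0.06,0,1,0,0,0,0,-0.06,0,1,0,0,0,0,-0.06,0,1,0,0,0,0,-0.06,0,1,0,0,0,0,-0.06,0,1,0,0,0,0,-0.06,0],
)

```text
t: 22.25
position: [0.5516, 0.0433, 0.1125]
tcp_rot: [-1.342, -0.974, 0.973]
force: [-0.9, 1.7, 4.3]
opening: 0.0093
```

Emit:
play_rows(
  series=[1,0,0,0,0,-0.04,0,1,0,0,0,0,-0.04,0,1,0,0,0,0,-0.03,0,1,0,0,0,0,-0.02,0,1,0,0,0,0,0,0],
)

```text
t: 22.75
position: [0.5516, 0.0433, 0.1125]
tcp_rot: [-1.292, -1.07, 1.069]
force: [-1.1, 1.5, 4.1]
opening: 0.0093
```

```bash
python3 m.py
```

```text
turned 0.0527 F [-1.1  1.5  4.1] M [ 0.475  0.202 -0.035] pos [0.5516 0.0433 0.1125] e6 -0.109
```

Emit:
play_rows(
  series=[1,0,0,0,0,-0.02,0,1,0,0,0,0,-0.02,0,1,0,0,0,0,0,0],
)

```text
t: 23.05
position: [0.5516, 0.0433, 0.1125]
tcp_rot: [-1.275, -1.1, 1.1]
force: [-1.7, 2.8, 4.9]
opening: 0.0093
```

```bash
python3 m.py
```

```text
turned 0.0123 F [-1.7  2.8  4.9] M [ 0.505  0.159 -0.056] pos [0.5516 0.0433 0.1125] e6 -0.106
```

Emit:
play_rows(
  series=[1,0,0,0,0,-0.02,0,1,0,0,0,0,-0.01,0,1,0,0,0,0,0,0],
)

```text
t: 23.35
position: [0.5516, 0.0433, 0.1125]
tcp_rot: [-1.262, -1.122, 1.122]
force: [-0.5, 3.1, 3.5]
opening: 0.0097
```

```bash
python3 m.py
```

```text
turned -0.0175 F [-0.5  3.1  3.5] M [ 0.595  0.14  -0.021] pos [0.5516 0.0433 0.1125] e6 -0.08
```

Emit:
play_rows(
  series=[1,0,0,0,0,-0.01,0,1,0,0,0,0,-0.01,0,1,0,0,0,0,0,0],
)

```text
t: 23.65
position: [0.5516, 0.0433, 0.1125]
tcp_rot: [-1.254, -1.137, 1.137]
force: [-1.1, 2.8, 2.9]
opening: 0.0094
```

```bash
python3 m.py
```

```text
turned -0.0374 F [-1.1  2.8  2.9] M [ 0.66   0.137 -0.022] pos [0.5516 0.0433 0.1125] e6 -0.077
```

Emit:
play_rows(
  series=[1,0,0,0,0,-0.01,0,1,0,0,0,0,-0.01,0,1,0,0,0,0,0,0],
)

```text
t: 23.95
position: [0.5516, 0.0433, 0.1125]
tcp_rot: [-1.245, -1.152, 1.152]
force: [-0.5, 3.2, 3.0]
opening: 0.0093
```

```bash
python3 m.py
```

```text
turned -0.0575 F [-0.5  3.2  3. ] M [ 0.695  0.08  -0.096] pos [0.5516 0.0433 0.1125] e6 -0.077
```

Emit:
play_rows(
  series=[1,0,0,0,0,-0.01,0,1,0,0,0,0,-0.01,0,1,0,0,0,0,0,0],
)

```text
t: 24.25
position: [0.5515, 0.0433, 0.1125]
tcp_rot: [-1.236, -1.167, 1.167]
force: [-0.7, 3.9, 3.2]
opening: 0.0093
```

```bash
python3 m.py
```

```text
turned -0.0774 F [-0.7  3.9  3.2] M [ 0.734  0.101 -0.076] pos [0.5515 0.0433 0.1125] e6 -0.103
```

Emit:
play_rows(
  series=[1,0,0,0,0,-0.01,0,1,0,0,0,0,-0.01,0,1,0,0,0,0,0,0],
)

```text
t: 24.55
position: [0.5515, 0.0433, 0.1125]
tcp_rot: [-1.227, -1.182, 1.181]
force: [-0.9, 4.1, 3.5]
opening: 0.0094
```

```bash
python3 m.py
```

```text
turned -0.0972 F [-0.9  4.1  3.5] M [ 0.793  0.091 -0.126] pos [0.5515 0.0433 0.1125] e6 -0.191
```

Home stop felt (effort jumped to −0.19, moment −0.13). Taking out the play, then starting to withdraw.

Emit:
play_rows(
  series=[1,0,0,0,0,0.02,0,1,0,0,0,0,0.02,0,1,0,0,0,0,0.01,0,1,0,-0.1,0,0,0,0,1,0,-0.15,0,0,0,0,1,0,-0.2,0,0,0,0,1,0,-0.2,0,0,0,0,1,0,-0.2,0,0,0,0,1,0,0,0,0,0,0],
  squeeze=40,
)

```text
t: 25.45
position: [0.5511, 0.0432, 0.1211]
tcp_rot: [-1.249, -1.144, 1.145]
force: [-0.7, 2.7, -1.8]
opening: 0.0093
```

```bash
python3 m.py
```

```text
turned -0.0472 F [-0.7  2.7 -1.8] M [ 0.658  0.153 -0.035] pos [0.5511 0.0432 0.1211] e6 -0.035
```

Emit:
play_rows(
  series=[1,0,-0.2,0,0,0,0,1,0,-0.2,0,0,0,0,1,0,-0.2,0,0,0,0,1,0,-0.2,0,0,0,0,1,0,-0.2,0,0,0,0,1,0,-0.2,0,0,0,0,1,0,-0.3,0,0,0,0,1,0,-0.3,0,0,0,0,1,0,-0.4,0,0,0,0,1,0,-0.5,0,0,0,0,1,0,-0.5,0,0,0,0,1,0,-0.6,0,0,0,0,1,0,-0.7,0,0,0,0,1,0,-0.7,0,0,0,0,1,0,0,0,0,0,0,1,0,0,0,0,0,0],
)

```text
t: 27.05
position: [0.5517, 0.0432, 0.1734]
tcp_rot: [-1.25, -1.145, 1.144]
force: [-0.2, -0.3, -0.1]
opening: 0.0093
```

```bash
python3 m.py; python3 - <<'E'
from h import *
delta((.5207,-.2915,.175),.095+np.pi/2)
s,R=tool();a=eyes.snapshot('side'); save(cv2.resize(a[130:230,190:310],(720,600),interpolation=2),'m6')
print(proj('side',s['position']-[0,0,.0309]))
E
```

```text
turned -0.0472 F [-0.2 -0.3 -0.1] M [ 0.006 -0.003 -0.047] pos [0.5517 0.0432 0.1734] e6 -0.0
tool x [0.088 0.996 0.   ] y [ 0.001 -0.    -1.   ]
shift cm [-33.62  -0.16   0.16] turn [ 0.0007 -0.1828 -0.    ] F [-0.2 -0.3 -0.1] M [ 0.006 -0.003 -0.047] J [-0.05  0.12  1.84  0.    1.18 -1.53] t 27.05 op 0.009304883623834219
[242.78346625 167.42413787]
```

View pics/m6.png

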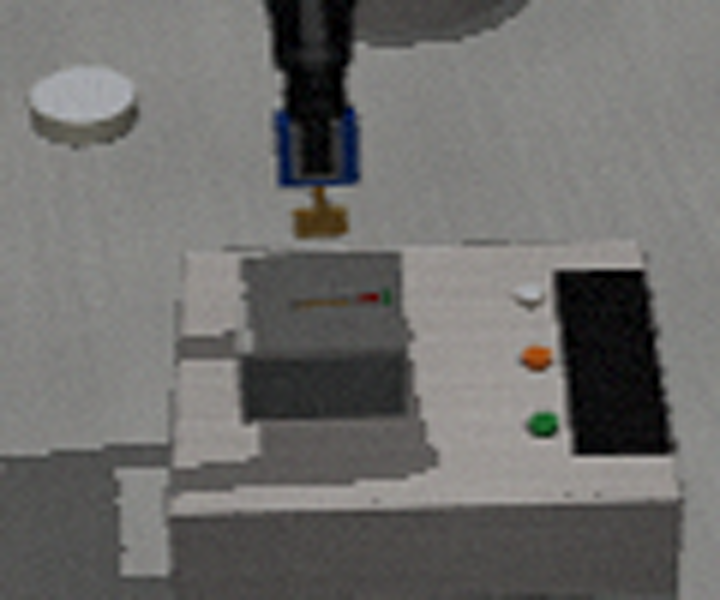

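The key is withdrawn straight (blade at crop (320,220)) and the slot is in line with its mark. Carrying it back to the rack.

Emit:
play_rows(
  series=[1,-1.5,0,0,0,0,0,1,-3,0,0,0,0,0,1,-3.3,0,0.02,0,0,0,1,-3.3,0,0.02,0,0,0,1,-3.3,0,0.02,0,0,0,1,-3.3,0,0.02,0,0,0,1,-3.3,0,0.02,0,0,0,1,-3.3,0,0.02,0,0,0,1,-3.3,0,0.02,0,0,0,1,-3.3,0,0.02,0,0,0,1,-2.7,0,0,0,0,0,1,0,0,0,0,-0.06,0,1,0,0,0,0,-0.06,0,1,0,0,0,0,-0.06,0,1,0,0,0,0,0,0,1,0,0,0,0,0,0],
)

```text
t: 28.7
position: [0.5198, -0.2918, 0.1726]
tcp_rot: [-1.164, -1.275, 1.276]
force: [-0.3, 0.6, -1.0]
opening: 0.009
```

```bash
python3 - <<'E'
from h import *
delta((.5212,-.2913,.105),.095+np.pi/2)
print(tool()[0]['position'])
E
```

```text
tool x [-0.09   0.996  0.   ] y [-0.001  0.    -1.   ]
shift cm [ 0.04  6.76 -0.15] turn [-0.0008 -0.0045  0.0003] F [-0.3  0.6 -1. ] M [-0.018  0.033 -0.006] J [-0.63  0.21  1.73 -0.    1.2  -2.29] t 28.7 op 0.009045421209230142
[ 0.51982149 -0.2918325   0.17257899]
```

Emit:
play_rows(
  series=[1,0.06,0.5,-0.06,0,-0.004,0,1,0,1,-0.06,0,0,0,1,0,1,0,0,0,0,1,0,1,0,0,0,0,1,0,1,0,0,0,0,1,0,1,0,0,0,0,1,0,1,0,0,0,0,1,0,1,0,0,0,0,1,0,1,0,0,0,0,1,0,0.3,0,0,0,0,1,0,0,0,0,0,0,1,0,0,0,0,0,0],
)

```text
t: 29.9
position: [0.5219, -0.2908, 0.0853]
tcp_rot: [-1.163, -1.28, 1.28]
force: [-0.2, 0.5, 0.2]
opening: 0.0094
```

```bash
python3 - <<'E'
from h import *
delta((.5210,-.2912,.048),.095+np.pi/2)
s,R=tool();print(s['position']); a=eyes.snapshot('side'); save(cv2.resize(a[245:315,205:300],(760,560),interpolation=2),'m7')
print(proj('side',s['position']-[0,0,.0309]),proj('side',(.521,-.2912,.04)))
E
```

```text
tool x [-0.096  0.995 -0.   ] y [ 0.001 -0.    -1.   ]
shift cm [-0.02  3.73  0.1 ] turn [ 0.0006  0.0012 -0.0005] F [-0.2  0.5  0.2] M [-0.012  0.023 -0.035] J [-0.63  0.32  1.78  0.    1.04 -2.29] t 29.9 op 0.009426745430874366
[ 0.52192522 -0.29084902  0.08534101]
[251.67686745 283.7356283 ] [251.45492485 288.06077815]
```

View pics/m7.png

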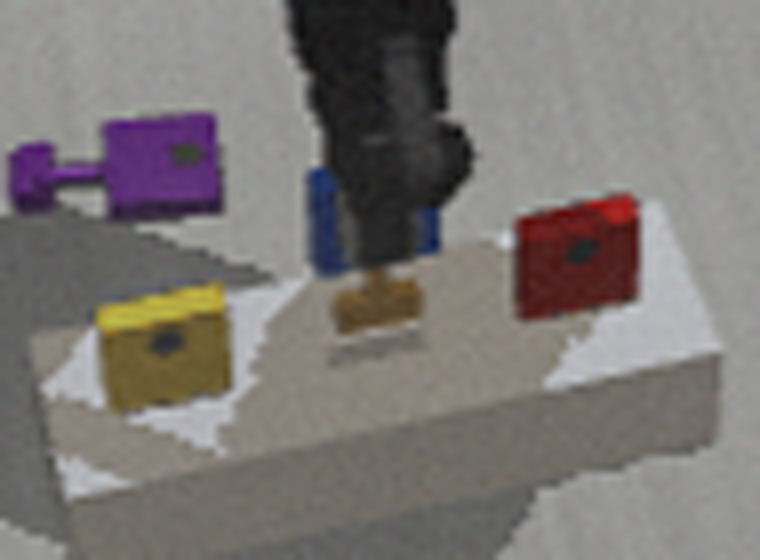

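The blade (crop x 333–423) is over the empty slot (328–424), off by about 0.5 mm. Correcting and lowering.

Emit:
play_rows(
  series=[1,-0.02,0.15,0.07,0,0,0,1,0,0.15,0,0,0,0,1,0,0.15,0,0,0,0,1,0,0.15,0,0,0,0,1,0,0.15,0,0,0,0,1,0,0.15,0,0,0,0,1,0,0.15,0,0,0,0,1,0,0.1,0,0,0,0,1,0,0,0,0,0,0],
)

```text
t: 30.85
position: [0.5208, -0.2908, 0.0733]
tcp_rot: [-1.162, -1.28, 1.28]
force: [-0.2, -0.1, -0.9]
opening: 0.0091
```

```bash
python3 m.py
```

```text
turned -0.2312 F [-0.2 -0.1 -0.9] M [ 0.02  -0.004 -0.005] pos [ 0.5208 -0.2908  0.0733] e6 0.0
```

Emit:
play_rows(
  series=[1,0,0.2,0,0,0,0,1,0,0.2,0,0,0,0,1,0,0.2,0,0,0,0,1,0,0.2,0,0,0,0,1,0,0.2,0,0,0,0,1,0,0.2,0,0,0,0,1,0,0.2,0,0,0,0,1,0,0.2,0,0,0,0,1,0,0.2,0,0,0,0,1,0,0.2,0,0,0,0,1,0,0.2,0,0,0,0,1,0,0.1,0,0,0,0,1,0,0,0,0,0,0],
)

```text
t: 32.15
position: [0.5208, -0.2908, 0.0503]
tcp_rot: [-1.162, -1.28, 1.28]
force: [0.0, -0.4, -1.1]
opening: 0.0095
```

Emit:
play_rows(
  series=[1,0,0.1,0,0,0,0,1,0,0.08,0,0,0,0,1,0,0,0,0,0,0],
)

```text
t: 32.45
position: [0.5209, -0.2909, 0.0486]
tcp_rot: [-1.162, -1.28, 1.28]
force: [-0.6, -0.4, -0.3]
opening: 0.0095
```

```bash
python3 m.py
```

```text
turned -0.2312 F [-0.6 -0.4 -0.3] M [ 0.059  0.025 -0.009] pos [ 0.5209 -0.2909  0.0486] e6 0.0
```

Now down to contact (expected z about 0.0477), then release.

Emit:
play_rows(
  series=[1,0,0.06,0,0,0,0,1,0,0.06,0,0,0,0,1,0,0,0,0,0,0],
)

```text
t: 32.75
position: [0.521, -0.291, 0.0479]
tcp_rot: [-1.162, -1.28, 1.28]
force: [-1.5, 1.6, 3.0]
opening: 0.0093
```

Emit:
play_rows(
  series=[0.9,0,0,0,0,0,0,0.8,0,0,0,0,0,0,0.6,0,0,0,0,0,0,0.5,0,0,0,0,0,0,0.4,0,0,0,0,0,0,0.4,0,0,0,0,0,0,0.4,0,0,0,0,0,0],
)

```text
t: 33.45
position: [0.5209, -0.2909, 0.0474]
tcp_rot: [-1.162, -1.28, 1.28]
force: [0.4, -0.4, 0.8]
opening: 0.0515
```

Emit:
play_rows(
  series=[0.3,0,-0.5,0,0,0,0,0.3,0,-1,0,0,0,0,0.3,0,-1.5,0,0,0,0,0.3,0,-1.5,0,0,0,0,0.3,0,-1.5,0,0,0,0,0.3,0,-2,0,0,0,0,0.3,0,-2,0,0,0,0,0.3,0,-2,0,0,0,0,0.3,0,0,0,0,0,0],
)

```text
t: 34.35
position: [0.5235, -0.2927, 0.1728]
tcp_rot: [-1.172, -1.282, 1.281]
force: [0.7, -0.4, 0.2]
opening: 0.0596
```

```bash
python3 m.py; python3 - <<'E'
from h import *
a=eyes.snapshot('side'); b=eyes.snapshot('top'); c=np.zeros((560,800,3),np.uint8)
c[:420,:560]=a; c[420:560,560:800]=0
A=cv2.resize(a[255:325,195:315],(240,140),interpolation=2); c[:140,560:]=A
B=cv2.resize(a[160:230,200:320],(240,140),interpolation=2); c[140:280,560:]=B
save(c,'m8')
E
```

```text
turned -0.2312 F [ 0.7 -0.4  0.2] M [-0.007 -0.006 -0.039] pos [ 0.5235 -0.2927  0.1728] e6 0.0
```

View pics/m8.png

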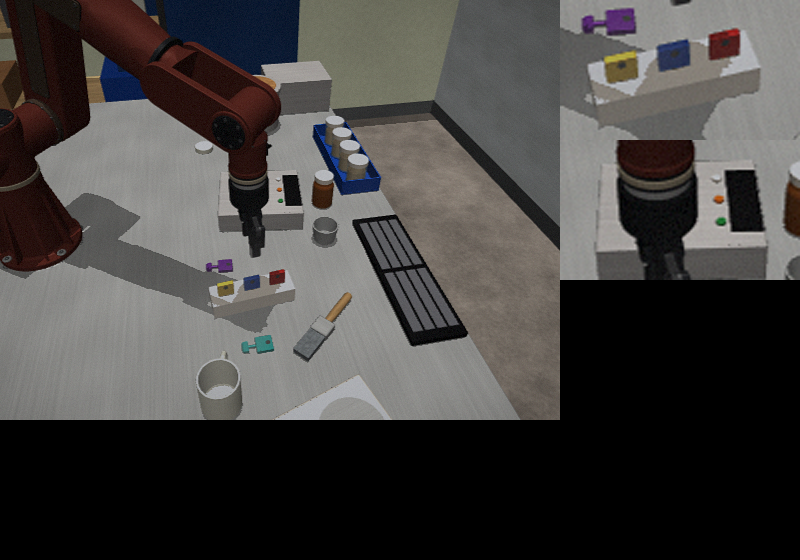

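The picture shows the blue key seated upright in the middle slot (252,283), level with red and yellow. The gripper is clear and everything else is in place. Handing in.

```bash
python3 -c "
from h import *
print(env.sign_off())"
```

```text
the job is handed in; nothing more can be done
None
```

The blue key went through the whole job and is back in the middle rack slot it came from. I handed it in at about 34 s of the 72 s allowed.

- **Insertion:** the blade entered the keyhole without force. I felt the chamber floor at about 5 N with the TCP at z 0.1126 m, where I expected a fully inserted key to be.
- **Clockwise turn:** resistance began at about 1.18 rad. I pressed to about 0.2 N m at 1.23 rad, which is at the top of the 0.1–0.2 N m you gave as plenty.
- **Turn home:** the tool's moment reached −0.13 N m against the home stop. That came at −0.097 rad on my scale, so with 0.05 rad of play my keyhole angle was probably a few hundredths of a radian off.
- **Return:** the key came out freely and went back into the rack until it touched at the height where I first gripped it (TCP z 0.0479 m).

The last side picture shows the blue key upright and level with red and yellow, both in their slots. The other things look undisturbed and the gripper is clear. The arm hid the keyhole in that picture, so the rotor being home rests on the felt stop and an earlier view with the slot in line with its mark. The moment reading was noisy (about ±0.03 N m), so I judged both stops together with the wrist joint's effort.

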